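# Lock the stop collar on the tape-roll stand

## Task

Get the tape-roll stand ready for use: slide the loose stop collar along the shaft fully home against the roll's hub and turn it so that its red thumb screw faces squarely onto the bright flat of the shaft. Only then tighten the thumb screw, clockwise until it stops, with the collar still home and facing the flat. Let go, and leave the shaft's own angle and the things around undisturbed.

Things in the scene. Friction and masses are not known exactly. Their poses are not given: they have to be found in the camera images.
- roll_stand: fixed grey stand: base 120 x 360 mm, a round-topped bearing block (50 mm wide, 20 mm thick, 125 mm tall) at each end, holding a level dark shaft, 24 mm in diameter, axis 100 mm above the table, held by very strong friction (do not turn it). Origin under the base's centre; y axis along the shaft towards the roll, x away from the robot, z up
- flat (a point): point on the shaft's bright white flat, 8 mm from the shaft's axis, level with the middle of the collar when it is home. The flat is 18 mm wide and runs the whole shaft. z axis straight out of the flat (roughly up, to 0.25 rad off vertical either way), y along the shaft towards the roll, x = y cross z, roughly away from the robot
- hub_face (a point): centre of the end face of the roll's grey hub nose (48 mm in diameter), on the shaft's axis; the home collar touches this face. The nose stands out 44 mm from a grey roll of tape, 103 mm in diameter and 48 mm wide, on the +y side of it. Roll and hub do not move
- collar_center (a point): centre of the aluminium stop collar, on the shaft's axis: a ring 60 mm in diameter and 26 mm wide that slides along and turns about the shaft, and stays where it is left by friction (2 N to slide, 0.25 Nm to turn). z axis outward along the thumb screw; y along the shaft towards the roll
- screw_head (a point): centre of the red bar-shaped head of the collar's thumb screw, 66 mm from the shaft's axis. The bar is 60 mm long, 12 mm thick, 22 mm high (along the screw); its stem is 10 mm in diameter. z axis outward along the screw, x along the bar, y across its thickness. Held by this bar, the collar can be pulled along and swung round
- gap (a joint): distance in m by which the collar is away from its home position against the hub: 0 = touching the hub, up to 0.11
- collar (a joint): angle of the collar about the shaft relative to the flat, rad: 0 = the thumb screw faces the flat squarely; positive = the screw leans from there towards the robot (towards the -x axis of point flat). Stops at -1.4 and 1.4
- screw (a joint): turn of the thumb screw in rad: 0 = loose, the bar lying across the shaft; grows as it is turned clockwise seen from outside, looking along the screw towards the shaft; fully tight at its stop at 1.4, the bar then lying nearly along the shaft. Friction about 0.1 Nm
- coffee_mug: white coffee mug standing on the table, 92 x 127 x 95 mm, origin at the centre of its underside; a bystander
- calculator: grey calculator lying on the table, 150 x 80 x 18 mm, origin at the centre of its underside; a bystander
- notes_yellow: pad of yellow sticky notes on the table, 78 x 78 x 24 mm, origin at the centre of its underside; a bystander
- glue_stick: white glue stick with red cap standing on the table, 29 mm in diameter, 89 mm tall, origin at the centre of its underside; a bystander

How it is judged:
By the outcome, as a careful person would: the job done as asked, in the order asked, and still so for the second after the job is handed in, with the robot touching nothing.
It also fails if it takes over 45 s, if anything falls off the work surface, if the arm or the gripper's body presses on something with over 40 N, if the wrist force passes 120 N, or if a joint passes its speed limit or range.

## Robot

A 6-joint arm with a two-finger parallel gripper is mounted at the origin on a cart in front of the work surface, level with it; the furniture and walls round the work are solid. World frame = base frame: x ahead of the robot, y to its left, z up, the work surface at z = 0. Lengths are in m, angles in rad, forces in N, time in s.
With the tool pointing down it reaches from about 0.25 to 0.775 m from the base axis. Payload 4 kg.
Tool frame: the origin (TCP) lies midway between the tips of the shut fingers; the grasp point (between the pads) lies 19 mm behind it; z points along the fingers, y is the line along which they close (so a half turn about z gives the same grasp; the last joint's range is limited). The gripper opens to 94 mm and grips with 3 to 60 N. Pads are 16 mm wide; open, the fingers measure 119 mm over their backs; the gripper's body (75 mm by 177 mm) begins 78 mm behind the grasp point.
Start: joints at [1.038, 0.087, 1.371, -0, 1.684, -0.103], TCP at [0.229, 0.5, 0.206] pointing down, gripper open.
Joint ranges: [-3.1, 3.1], [-0.76, 2.03], [0.27, 2.55], [-1.08, 4.22], [0.17, 2.65], [-2.57, 2.57]. Speed limits (rad/s): [2.79, 2.79, 3.14, 3.14, 3.14, 3.14].

## Interface

Orientations are given as a unit quaternion [w, x, y, z].
In Python, from cell import ctrl gives the robot as it stands. The module is installed in compiled form; this text tells all that it offers.
- The arm moves only by the tool apply_moves, never from a script. Its argument "increments" is a list of rows, each a list of 7 numbers: the turn, a rotation vector about the tool's x, y, z in degrees, then the shift along the tool's x, y, z in mm, then the finger opening in mm, from 0 to 94. A call has exactly 5 rows; each row is the pose to reach, as a shift and turn from the pose commanded when the call began, along the tool's axes at that moment; what a row does not reach only later rows make up. A row lasts 1/12 s, in which the tool goes at most 41.7 mm and 7.16 degrees, less where a joint would pass 70% of its speed; a pose out of reach is approached as far as the arm can. A call with a gripper value outside its range is refused whole. The fingers move at their own pace and stop on an object; "squeeze" is the grip in N (left out, the last holds). Time passes only in rows, so rows that repeat a pose let the fingers close, or fill a call up. It gives the time, the measured TCP pose, the force, the opening and the grip force at its end, in the units of the state.
- ctrl.read_state(): the state, without advancing time (a new reading comes with each control period).
- ctrl.grab_frame(name): name is "side" or "top"; returns a dict with "image" (400x640x3 uint8, blue, green, red), "fx", "fy", "cx", "cy" (pixels), "D" ([k1, k2, p1, p2, k3] as OpenCV has them; the pictures are not rectified), "rvec" (rotation vector, rad) and "tvec" (3), from world to camera coordinates, as OpenCV has them. Camera axes: x right, y down, z forward; pixel columns grow to the right and rows downward; lengths in m; the calibration is good to about 2 mm. A picture is of the moment at which its call begins. There is no depth.
- ctrl.close_job(): hands the job in; it is judged then, once.
The state is a dict: "time": time; "qpos": joint angles; "joint_vel": joint speeds; "joint_torque": joint torques, N m; "tcp_pos": TCP position; "ee_rot": TCP orientation; "contact_force": force on the tool from outside, world axes, zero at the start; "ft_torque": the same for the moment, N m; "grip_width": finger opening in m; "finger_force": force on a finger pad.
Only numpy, scipy, OpenCV 4.12 (cv2) and the standard library are available. Lean on these libraries where they do the work, as an engineer would, in place of code of your own. Each camera call takes 0.05 s, during which the arm holds its last target. There are 200 camera calls.

## Working session

There is one attempt and no reset: what is moved stays moved. The work goes in short steps, Python scripts to look and compute and a tool call to move; the robot and the scene stay as the last step left them, time stands still between calls to the robot, and variables do not carry over. Pictures are saved under pics/ and viewed, at most 10 in all, crops included, and the job is handed in when it is done.

Besides the shell and the picture viewer there is one more tool, called after "Call:" as name(argument=value, ...), one argument or row to a line, values as JSON. apply_moves: Moves the arm, as the interface text tells. Its arguments: {"type":"object","properties":{"increments":{"type":"array","items":{"type":"array","items":{"type":"number"}}},"squeeze":{"type":"number"}},"required":["increments"]}

```bash
mkdir -p pics; python3 - <<'E'
from cell import ctrl
import cv2,pickle,numpy as np
for n in("side","top"):
    f=ctrl.grab_frame(n);cv2.imwrite(f"pics/{n}0.png",f["image"]);pickle.dump(f,open(f"{n}0.pkl","wb"))
    R=cv2.Rodrigues(np.array(f["rvec"]))[0];print(n,f["fx"],f["D"],-R.T@np.array(f["tvec"]).ravel(),R[2])
s=ctrl.read_state();print(s)
E
```

```text
side 469.8920566115836 [-0.10085267  0.          0.          0.          0.        ] [-0.08433522 -1.18039985  0.88331951] [ 0.38665749  0.77690249 -0.49690896]
top 365.9045876759662 [-0.06890951  0.          0.          0.          0.        ] [0.42520646 0.01460201 1.21488346] [ 0.09305976 -0.01384304 -0.99556429]
{'time': 0.1, 'qpos': array([ 1.03795840e+00,  8.78716009e-02,  1.37207136e+00,  4.24587485e-06,
        1.68358379e+00, -1.03098195e-01]), 'joint_vel': array([-0.00039639, -0.00267363, -0.00190612,  0.00042569, -0.00057737,
        0.00097624]), 'joint_torque': array([ 3.03021450e-03, -3.41247511e+01, -3.03303444e+01,  7.20599550e-02,
        3.03449796e-02, -1.19804204e-04]), 'tcp_pos': array([0.22890592, 0.49957475, 0.20444251]), 'ee_rot': array([-3.04338865e-04,  2.13219959e-01,  9.77003743e-01, -9.17912360e-04]), 'contact_force': array([0.3724917 , 0.16581595, 0.05922565]), 'ft_torque': array([-0.00478072,  0.0336569 , -0.0178756 ]), 'finger_force': 0.0, 'grip_width': 0.09407907681515322}
```

View pics/side0.png

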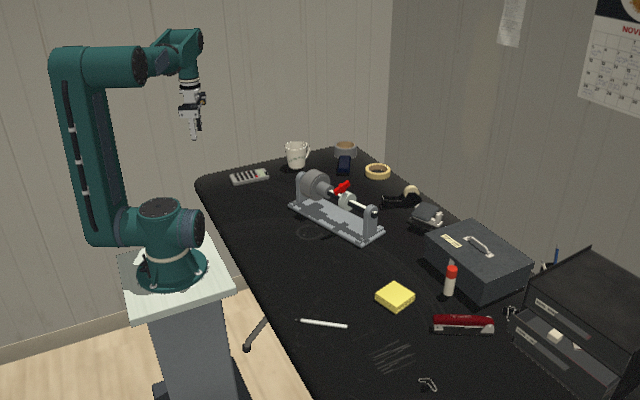

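View pics/top0.png

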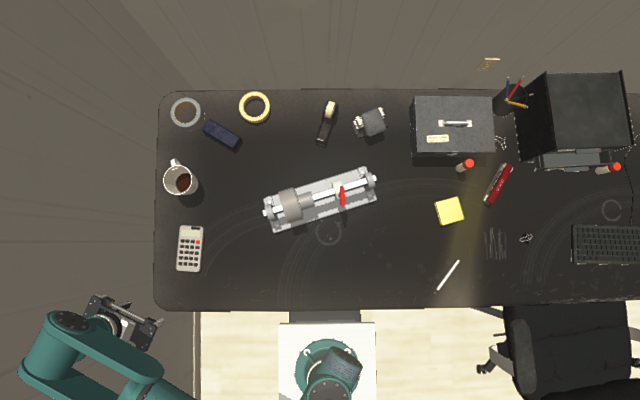

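The side view shows the red head at about (341,187), with the collar at (347,200) and the roll at (312,184). In the top view the red bar is at (342,196), the roll at (290,204) and the stand's ends at (268,215) and (372,180). I'll crop both closer.

```bash
python3 - <<'E'
import cv2,numpy as np
a=cv2.imread("pics/side0.png")[160:250,280:390];b=cv2.imread("pics/top0.png")[155:245,255:385]
k=dict(interpolation=cv2.INTER_CUBIC)
cv2.imwrite("pics/c0.png",np.vstack([cv2.resize(a,(366,300),**k),cv2.resize(b,(366,254),**k)]) if 0 else cv2.resize(a,(770,600)[0:2],**k)[:,:])
cv2.imwrite("pics/c1.png",cv2.resize(b,(780,540),**k))
E
```

```text
(no output)
```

View pics/c0.png

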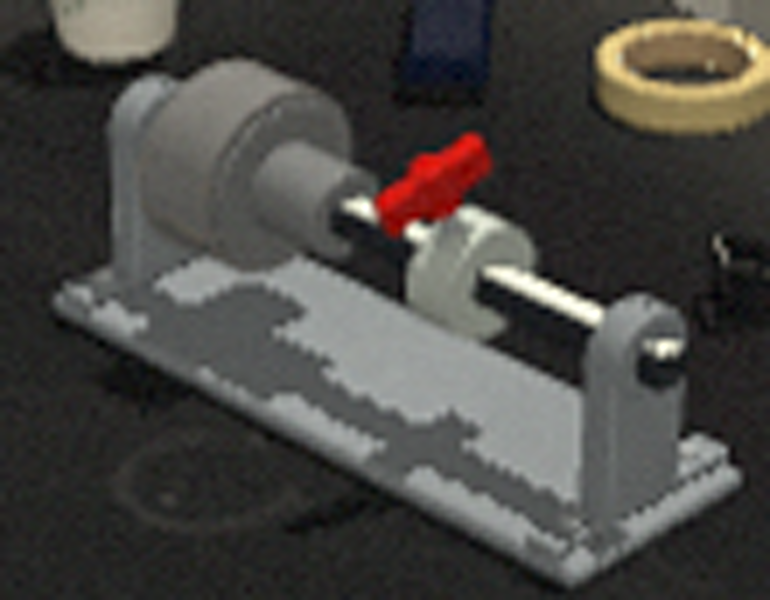

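View pics/c1.png

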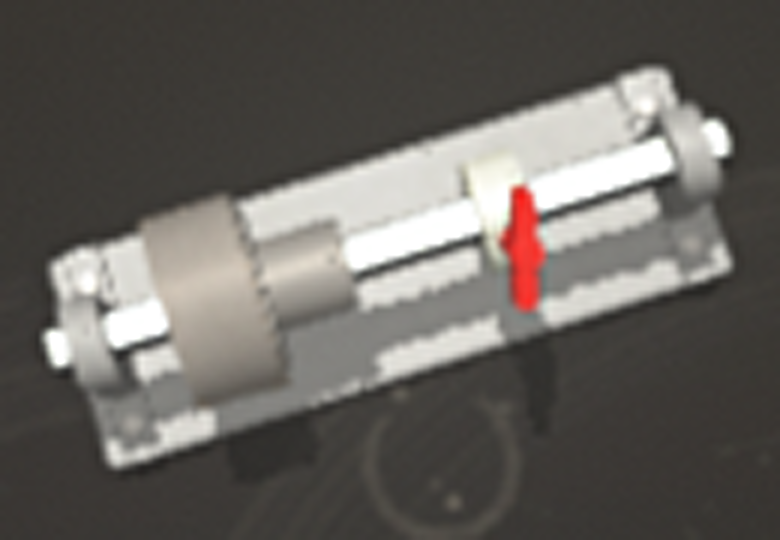

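The crops show the collar partway along the shaft. Its red bar leans towards the robot and lies across the shaft, and the flat is the white strip on top. The hub nose ends at top-crop (350,265), about pixel (313,199). Next I'll measure the shaft line, the head, the hub face and the flat's tilt.

```bash
cat > h.py <<'E'
import cv2,pickle,numpy as np
def cam(f):
    R=cv2.Rodrigues(np.array(f["rvec"]))[0];t=np.array(f["tvec"]).ravel()
    K=np.array([[f["fx"],0,f["cx"]],[0,f["fy"],f["cy"]],[0,0,1.]]);return R,t,K,np.array(f["D"])
def ray(f,p):
    R,t,K,D=cam(f);u=cv2.undistortPoints(np.array(p,float).reshape(-1,1,2),K,D).reshape(-1,2)
    d=np.c_[u,np.ones(len(u))]@R;return -R.T@t,d/np.linalg.norm(d,axis=1)[:,None]
def onz(f,p,z):
    o,d=ray(f,p);return o+d*((z-o[2])/d[:,2])[:,None]
def proj(f,X):
    R,t,K,D=cam(f);return cv2.projectPoints(np.array(X,float).reshape(-1,1,3),np.array(f["rvec"]),t,K,D)[0].reshape(-1,2)
def tri(fs,ps):
    A=np.zeros((3,3));b=np.zeros(3);L=[]
    for f,p in zip(fs,ps):
        o,d=ray(f,[p]);P=np.eye(3)-np.outer(d[0],d[0]);A+=P;b+=P@o;L.append((P,o))
    X=np.linalg.solve(A,b);return X,[np.linalg.norm(P@(X-o)) for P,o in L]
def red(f,box):
    x0,y0,x1,y1=box;im=f["image"][y0:y1,x0:x1].astype(int);m=((im[...,2]>110)&(im[...,1]<70)&(im[...,0]<70)).astype(np.uint8)
    n,l,s,c=cv2.connectedComponentsWithStats(m);i=1+np.argmax(s[1:,4]);ys,xs=np.where(l==i);p=np.c_[xs+x0,ys+y0].astype(float)
    e=np.linalg.svd(p-p.mean(0),full_matrices=False)[2][0];q=(p-p.mean(0))@e
    return p.mean(0),p.mean(0)+e*q.min(),p.mean(0)+e*q.max(),len(p)
E
python3 - <<'E'
from h import *
T=pickle.load(open("top0.pkl","rb"));S=pickle.load(open("side0.pkl","rb"))
im=T["image"].astype(int);m=np.zeros(im.shape[:2],bool);m[155:245,255:385]=(im.min(2)>235)[155:245,255:385]
ys,xs=np.where(m);p=np.c_[xs,ys].astype(float)
# keep points near shaft line guess
a=np.array([262.5,213.3]);b=np.array([376.5,178.]);e=(b-a)/np.linalg.norm(b-a);n=np.array([-e[1],e[0]])
p=p[abs((p-a)@n)<3.5];q=p.mean(0);e=np.linalg.svd(p-q)[2][0];print("px line",q,e,len(p))
W=onz(T,np.array([q-50*e,q+50*e]),.108);d=W[0]-W[1];d*=np.sign(d[1]);d/=np.linalg.norm(d);print("shaft",W,d,np.arctan2(-d[0],d[1]))
rt=red(T,(255,155,385,245));rs=red(S,(280,160,390,250));print(rt,rs)
H,r=tri([T,S],[rt[0],rs[0]]);print("head",H,r)
ex=np.array([d[1],-d[0],0]);w=W[0];rel=H-w;print("head rel: across",rel@ex,"z",H[2]-.1,"lean",np.arctan2(-(rel@ex),H[2]-.1))
# bar ends: match by which is nearer robot (lower in top / lower in side)
s=lambda r:sorted(r[1:3],key=lambda v:-v[1])
for i in(0,1):print(tri([T,S],[s(rt)[i],s(rs)[i]]))
# hub edges & shaft ends
print("hub tri",tri([T,S],[(255+350/6,155+263/6),(280+350/7,160+212/6.667)]))
print("near shaft end",tri([T,S],[(255+728/6,155+137/6),(280+668/7,160+350/6.667)]))
E
```

```text
px line [327.72727273 192.28152493] [-0.95319943  0.30234227] 341
shaft [[ 0.61294461 -0.15621685  0.108     ]
 [ 0.52332214  0.1361474   0.108     ]] [-0.29308263  0.95608711 -0.        ] 0.2974494689775952
(array([341.61643836, 196.50684932]), array([341.57334507, 186.99740181]), array([341.65495379, 205.00609525]), 73) (array([341.4488189 , 187.09448819]), array([348.91093421, 181.14194898]), array([334.14138468, 192.92363808]), 127)
head [ 0.54844192 -0.048268    0.16494817] [np.float64(0.000804344060396257), np.float64(0.0008043440603961111)]
head rel: across -0.030032250453824974 z 0.06494817315653031 lean 0.4331205161831171
(array([ 0.52385831, -0.04821432,  0.15060772]), [np.float64(0.000558487604420582), np.float64(0.0005584876044205682)])
(array([ 0.57469291, -0.04804902,  0.17933218]), [np.float64(0.0014239070159695758), np.float64(0.001423907015969517)])
hub tri (array([0.5499278 , 0.0342812 , 0.10618879]), [np.float64(0.0016144861496539336), np.float64(0.0016144861496536827)])
near shaft end (array([ 0.60937144, -0.15794953,  0.11332613]), [np.float64(0.0006277686506734094), np.float64(0.0006277686506735872)])
```

```bash
python3 - <<'E'
from h import *
T=pickle.load(open("top0.pkl","rb"));S=pickle.load(open("side0.pkl","rb"))
d=np.array([-.29308,.95609,0]);ex=np.array([.95609,.29308,0]);w=np.array([.61294,-.15622,.1])
u=np.arange(-40,41,2.)/1000
def prof(f,v0,v1,z=.1):
    vs=np.linspace(v0,v1,60);o=w-d*(w@d);o[2]=z
    X=o+u[:,None,None]*ex+vs[None,:,None]*d
    p=proj(f,X).reshape(len(u),60,2).astype(np.float32)
    return cv2.remap(f["image"],p[...,0],p[...,1],cv2.INTER_LINEAR).mean((1,2))
hd=np.array([.5484,-.0483,.165])@d
for n,P in(("top shaft",prof(T,-.285,-.235)),("top shaft2",prof(T,-.185,-.135)),("top nose",prof(T,-.12,-.095)),("side shaft",prof(S,-.275,-.235)),("side nose",prof(S,-.12,-.095))):
    print(n);print(" ".join(f"{1000*a:.0f}:{b:.0f}" for a,b in zip(u,P)))
# camera directions in cross section at those v
for n,f in(("T",T),("S",S)):
    R,t,K,D=cam(f);c=-R.T@t-w;print(n,c@ex,c[2],c@d+w@d)
E
```

```text
top shaft
-40:126 -38:126 -36:125 -34:124 -32:126 -30:143 -28:175 -26:199 -24:211 -22:213 -20:213 -18:211 -16:192 -14:148 -12:100 -10:100 -8:174 -6:241 -4:255 -2:255 0:255 2:255 4:255 6:254 8:246 10:226 12:206 14:204 16:210 18:211 20:211 22:212 24:213 26:213 28:213 30:213 32:212 34:213 36:213 38:215 40:211
top shaft2
-40:132 -38:131 -36:130 -34:129 -32:132 -30:152 -28:185 -26:209 -24:219 -22:221 -20:222 -18:220 -16:200 -14:153 -12:102 -10:104 -8:178 -6:242 -4:255 -2:255 0:255 2:255 4:255 6:254 8:245 10:226 12:211 14:213 16:218 18:219 20:219 22:219 24:219 26:219 28:218 30:219 32:219 34:220 36:221 38:222 40:219
top nose
-40:130 -38:130 -36:129 -34:129 -32:130 -30:129 -28:122 -26:109 -24:100 -22:103 -20:113 -18:124 -16:134 -14:142 -12:150 -10:156 -8:163 -6:171 -4:181 -2:191 0:199 2:206 4:209 6:204 8:194 10:183 12:173 14:165 16:157 18:150 20:154 22:177 24:202 26:215 28:218 30:218 32:217 34:217 36:219 38:221 40:218
side shaft
-40:88 -38:69 -36:63 -34:64 -32:65 -30:66 -28:66 -26:65 -24:63 -22:59 -20:52 -18:43 -16:35 -14:30 -12:28 -10:28 -8:29 -6:30 -4:30 -2:30 0:33 2:52 4:89 6:137 8:181 10:213 12:232 14:234 16:222 18:198 20:158 22:109 24:70 26:52 28:50 30:53 32:53 34:51 36:51 38:52 40:51
side nose
-40:79 -38:77 -36:73 -34:69 -32:68 -30:69 -28:72 -26:75 -24:78 -22:81 -20:83 -18:84 -16:84 -14:85 -12:86 -10:85 -8:84 -6:81 -4:78 -2:75 0:74 2:76 4:84 6:97 8:113 10:130 12:142 14:145 16:140 18:131 20:117 22:101 24:88 26:81 28:79 30:79 32:77 34:75 36:71 38:65 40:59
T -0.12942564357057335 1.1148834636375353 -0.11065867831296616
S -0.9668244921722036 0.7833195143463471 -1.103851530662566
```

```bash
cat > g.py <<'E'
from h import *
from scipy.spatial.transform import Rotation as Ro
d=np.array([-.29308,.95609,0]);ex=np.array([.95609,.29308,0]);Z=np.array([0,0,1.])
w=np.array([.61294,-.15622,.1]);O=w-d*(w@d)-.0021*ex   # axis point at v=0
def pose(v,lean,s,r):
    """TCP with grasp point at radius r; lean>0 to robot; s=screw angle"""
    sz=-np.sin(lean)*ex+np.cos(lean)*Z; ep=np.cos(lean)*ex+np.sin(lean)*Z
    b=np.cos(s)*ep-np.sin(s)*d; y=np.cross(sz,b)
    if y@d<0 and abs(s)<.8:y=-y
    return O+v*d+(r-.019)*sz, Ro.from_matrix(np.c_[np.cross(y,-sz),y,-sz])
def rel(st,p,R):
    q=st["ee_rot"];R0=Ro.from_quat([q[1],q[2],q[3],q[0]])
    return np.round(np.r_[(R0.inv()*R).as_rotvec(degrees=True),1000*R0.inv().apply(p-st["tcp_pos"])],1)
E
python3 - <<'E'
from g import *
from cell import ctrl
s=ctrl.read_state()
for r in(.2,.066):
    p,R=pose(-.2069,.45,.27,r);print(p,R.as_matrix()[:,1],rel(s,p,R))
E
```

```text
[ 0.49987512 -0.06316991  0.26298093] [-0.05283051  0.99184095  0.11601921] [ -12.5  -22.9  -25.7 -480.8 -398.8  -57.9]
[ 0.55560119 -0.04608763  0.14232101] [-0.05283051  0.99184095  0.11601921] [ -12.5  -22.9  -25.7 -524.3 -359.8   62.7]
```

Call:
apply_moves(
  increments=[
    [0,0,0,-29,-24,-8,50],
    [0,0,0,-58,-48,-16,50],
    [0,0,0,-87,-72,-24,50],
    [0,0,0,-116,-96,-32,50],
    [0,0,0,-145,-120,-40,50],
  ],
  squeeze=25,
)

```text
time: 0.52
tcp_pos: [0.3111, 0.3288, 0.2453]
ee_rot: [-0.0, 0.213, 0.977, -0.0]
contact_force: [0.1, -0.9, 0.2]
grip_width: 0.0637
finger_force: 0.0
```

Call:
apply_moves(
  increments=[
    [0,0,0,-29,-24,-4,50],
    [0,0,0,-58,-48,-8,50],
    [0,0,0,-87,-72,-12,50],
    [0,0,0,-116,-96,-16,50],
    [0,0,0,-145,-120,-20,50],
  ],
)

```text
time: 0.93
tcp_pos: [0.3929, 0.1592, 0.2654]
ee_rot: [-0.0, 0.213, 0.977, 0.0]
contact_force: [0.5, 0.6, -0.9]
grip_width: 0.0503
finger_force: 0.0
```

```bash
python3 - <<'E'
from g import *
from cell import ctrl
s=ctrl.read_state();print(s["time"],s["tcp_pos"],s["qpos"])
print(rel(s,*pose(-.2069,.45,.27,.2)))
E
```

```text
0.9333 [0.3929253  0.15919655 0.26538705] [ 2.50948442e-01 -1.99801693e-01  1.52595605e+00  1.11057879e-04
  1.81556154e+00 -8.90223327e-01]
[ -12.4  -22.8  -25.7 -189.8 -157.6    2.4]
```

Call:
apply_moves(
  increments=[
    [-2,-4,-4,-27,-22,0,50],
    [-4,-8,-9,-54,-44,0,50],
    [-6,-12,-13,-81,-66,0,50],
    [-8,-16,-17,-108,-88,1,50],
    [-10,-20,-21,-135,-110,1,50],
  ],
)

```text
time: 1.35
tcp_pos: [0.4692, 0.0051, 0.2646]
ee_rot: [0.187, 0.028, 0.981, 0.047]
contact_force: [0.5, 0.3, -1.2]
grip_width: 0.0503
finger_force: 0.0
```

```bash
python3 - <<'E'
from g import *
from cell import ctrl
s=ctrl.read_state();print(s["time"],s["tcp_pos"],s["qpos"])
print(rel(s,*pose(-.2069,.45,.27,.15)))
E
```

```text
1.35 [0.46920081 0.00506271 0.26462119] [-0.23665666 -0.39764801  1.72546143  0.168119    1.46251725 -1.73860066]
[ -2.7  -2.9  -4.5 -35.2 -64.4  57.2]
```

Call:
apply_moves(
  increments=[
    [-1,-1,-1,-10,-18,8,50],
    [-2,-2,-3,-22,-40,20,50],
    [-3,-3,-4.5,-35,-64,35,50],
    [-3,-3,-4.5,-35,-64,45,50],
    [-3,-3,-4.5,-35,-64,50,50],
  ],
)

```text
time: 1.77
tcp_pos: [0.5164, -0.0571, 0.221]
ee_rot: [0.211, -0.01, 0.975, 0.066]
contact_force: [-1.0, 0.3, -0.4]
grip_width: 0.0499
finger_force: 0.0
```

```bash
python3 - <<'E'
from g import *
from cell import ctrl
o=[]
for n,b in(("side",(290,130,390,230)),("top",(290,145,390,245))):
    f=ctrl.grab_frame(n);pickle.dump(f,open(f"{n}1.pkl","wb"));o.append(cv2.resize(f["image"][b[1]:b[3],b[0]:b[2]],(400,400),interpolation=cv2.INTER_CUBIC))
cv2.imwrite("pics/p1.png",np.hstack(o))
s=ctrl.read_state();print(s["time"],s["tcp_pos"],s["qpos"])
print(rel(s,*pose(-.2069,.45,.27,.066)))
E
```

```text
1.8667 [ 0.51642252 -0.05509823  0.2222289 ] [-0.41403837 -0.28443045  1.74496194  0.29898976  1.34759187 -2.02619259]
[ 0.3 -0.3 -0.3 -2.5 -2.9 89.4]
```

View pics/p1.png

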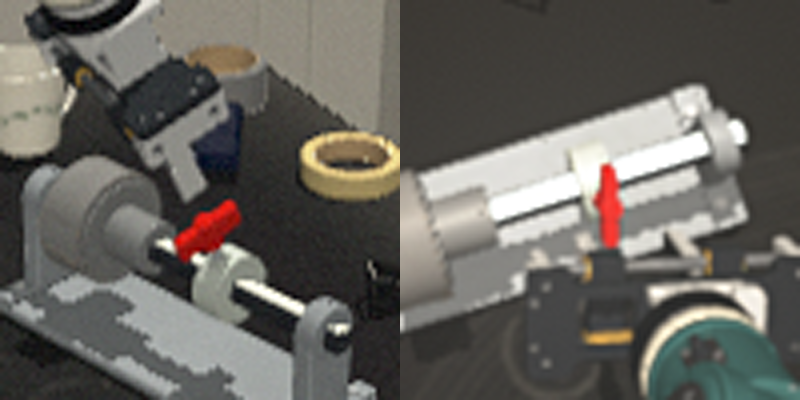

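The fingers straddle the red bar: in the top crop they are at x≈537 and 680, with the bar at 608. The approach is clear, so I'll go in and close.

Call:
apply_moves(
  increments=[
    [0,0,0,-1,-1,18,50],
    [0,0,0,-2,-2,38,50],
    [0,0,0,-2,-2,58,50],
    [0,0,0,-2,-3,76,50],
    [0,0,0,-2,-3,89,50],
  ],
)

```text
time: 2.28
tcp_pos: [0.556, -0.0451, 0.1438]
ee_rot: [0.213, -0.013, 0.975, 0.065]
contact_force: [-0.1, 0.6, -0.2]
grip_width: 0.05
finger_force: 0.0
```

```bash
python3 - <<'E'
from g import *
from cell import ctrl
o=[]
for n,b in(("side",(290,130,390,230)),("top",(290,145,390,245))):
    f=ctrl.grab_frame(n);pickle.dump(f,open(f"{n}2.pkl","wb"));o.append(cv2.resize(f["image"][b[1]:b[3],b[0]:b[2]],(400,400),interpolation=cv2.INTER_CUBIC))
cv2.imwrite("pics/p2.png",np.hstack(o))
s=ctrl.read_state();print(s["time"],s["tcp_pos"],s["qpos"],s["contact_force"])
print(rel(s,*pose(-.2069,.45,.27,.066)))
E
```

```text
2.3833 [ 0.55502364 -0.04482282  0.14243735] [-0.35456489 -0.16477415  1.8083735   0.29745666  1.15617103 -2.02588644] [-0.50552962 -0.42326759 -0.22539381]
[ 0.4 -0.3 -0.1 -0.5 -1.3  0.2]
```

View pics/p2.png

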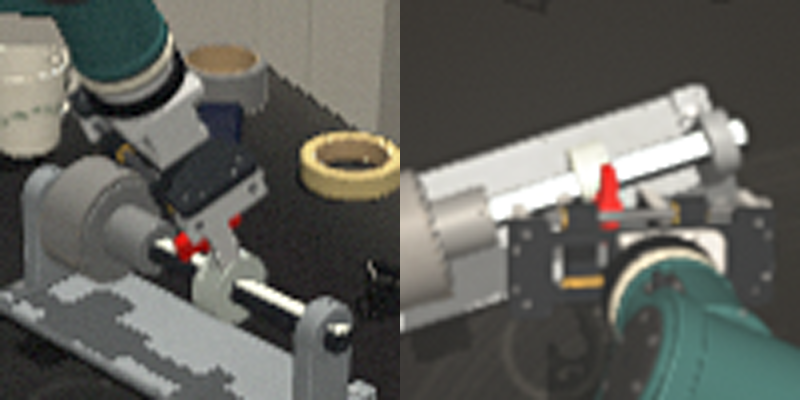

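The fingers are around the middle of the bar, so I'll close on it.

Call:
apply_moves(
  increments=[
    [0,0,0,0,0,0,0],
    [0,0,0,0,0,0,0],
    [0,0,0,0,0,0,0],
    [0,0,0,0,0,0,0],
    [0,0,0,0,0,0,0],
  ],
  squeeze=30,
)

```text
time: 2.8
tcp_pos: [0.5564, -0.0471, 0.1457]
ee_rot: [0.214, -0.012, 0.975, 0.065]
contact_force: [-0.6, 2.4, 2.1]
grip_width: 0.0201
finger_force: 1.3
```

```bash
python3 - <<'E'
from g import *
from cell import ctrl
s=ctrl.read_state();print(s["time"],s["tcp_pos"],s["contact_force"],s["ft_torque"],s["grip_width"])
print(rel(s,*pose(-.2069,.45,.27,.066)))
q=s["ee_rot"];R0=Ro.from_quat([q[1],q[2],q[3],q[0]]);print("d in tool",R0.inv().apply(d), "slide55",np.round(55*R0.inv().apply(d),1))
E
```

```text
2.8 [ 0.556425   -0.04709459  0.14569653] [-0.56859253  2.3641806   2.11967838] [ 0.47858033 -0.03362704  0.20436218] 0.020132100298055507
[ 0.2  0.  -0.2  2.2  0.6  2.8]
d in tool [0.2705295  0.96270513 0.00407434] slide55 [14.9 52.9  0.2]
```

Call:
apply_moves(
  increments=[
    [0,0,0,0,0,0,0],
    [0,0,0,0,0,0,0],
    [0,0,0,0,0,0,0],
    [0,0,0,0,0,0,0],
    [0,0,0,0,0,0,0],
  ],
)

```text
time: 3.22
tcp_pos: [0.5566, -0.0473, 0.1456]
ee_rot: [0.214, -0.012, 0.975, 0.065]
contact_force: [-1.3, 0.8, 5.8]
grip_width: 0.0186
finger_force: 30.0
```

Call:
apply_moves(
  increments=[
    [0,0,0,2.5,9,0,0],
    [0,0,0,6,21,0,0],
    [0,0,0,9,33,0,0],
    [0,0,0,12,43,0,0],
    [0,0,0,14,50,0,0],
  ],
  squeeze=45,
)

```text
time: 3.63
tcp_pos: [0.5413, 0.0023, 0.1456]
ee_rot: [0.214, -0.012, 0.975, 0.064]
contact_force: [-0.7, -3.1, 4.9]
grip_width: 0.0179
finger_force: 45.0
```

```bash
python3 - <<'E'
from g import *
from cell import ctrl
o=[]
for n,b in(("side",(290,130,390,230)),("top",(270,145,370,245))):
    f=ctrl.grab_frame(n);pickle.dump(f,open(f"{n}3.pkl","wb"));o.append(cv2.resize(f["image"][b[1]:b[3],b[0]:b[2]],(400,400),interpolation=cv2.INTER_CUBIC))
cv2.imwrite("pics/p3.png",np.hstack(o))
s=ctrl.read_state();print(s["time"],s["tcp_pos"],s["contact_force"],s["ft_torque"],s["grip_width"],s["finger_force"])
print(rel(s,*pose(-.1414,.45,.27,.066)))
E
```

```text
3.7333 [0.54097318 0.00350879 0.14566478] [-1.91678714  0.35589541  6.83647082] [ 0.12839149 -0.05297288 -0.01774079] 0.017790325825899754 45.00226378440857
[ 0.3  0.  -0.2  5.6 12.7  2.8]
```

View pics/p3.png

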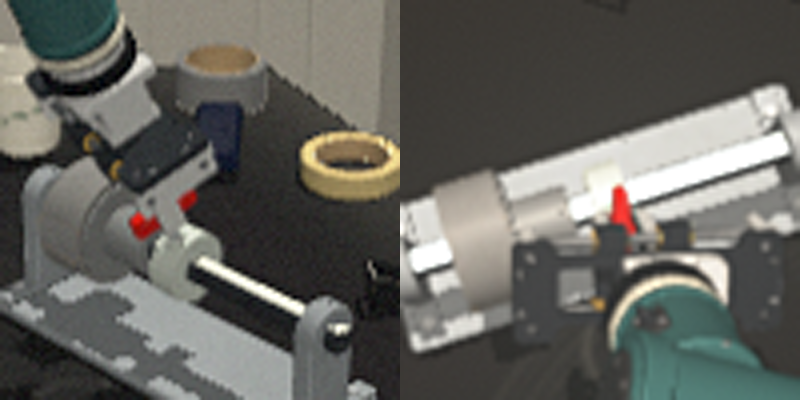

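The collar followed, and the gap to the hub is now about 14 mm. The bar has settled square across the shaft, so the jaws are about 15° off it. I'll turn the jaws into line while sliding on.

Call:
apply_moves(
  increments=[
    [0,0,-5,0.5,2,0,0],
    [0,0,-10,1,4,0,0],
    [0,0,-15,1.5,6,0,0],
    [0,0,-15,2,8,0,0],
    [0,0,-15,2.7,9.6,0,0],
  ],
  squeeze=30,
)

```text
time: 4.15
tcp_pos: [0.5384, 0.0117, 0.1456]
ee_rot: [0.221, -0.139, 0.965, 0.036]
contact_force: [-1.1, -3.2, 5.6]
grip_width: 0.0189
finger_force: 30.0
```

```bash
python3 - <<'E'
from g import *
from cell import ctrl
s=ctrl.read_state();print(s["time"],s["qpos"],s["contact_force"],s["ft_torque"],s["grip_width"],s["finger_force"])
print(rel(s,*pose(-.1414,.45,0,.066)), "F along d",s["contact_force"]@d,"ex",s["contact_force"]@ex)
f=ctrl.grab_frame("top");r=red(f,(270,145,370,245));print(r)
E
```

```text
4.15 [-0.2308505  -0.2324852   1.85891842  0.24803367  1.13244368 -2.14993632] [-1.08792456 -3.19089616  5.61225646] [-0.20288055 -0.18541497 -0.24845227] 0.01888023211606666 30.00117838382721
[ 0.2  0.1 -0.7  1.9  5.2  2.8] F along d -2.731934976155318 ex -1.9753416381981843
(array([321.59090909, 199.68181818]), array([319.276681 , 193.2606902]), array([323.04124089, 203.70595312]), 44)
```

Call:
apply_moves(
  increments=[
    [0,0,0,0,1,0,0],
    [0,0,0,0,2,0,0],
    [0,0,0,0,3,0,0],
    [0,0,0,0,4,0,0],
    [0,0,0,0,5,0,0],
  ],
)

```text
time: 4.62
tcp_pos: [0.537, 0.0164, 0.1457]
ee_rot: [0.221, -0.139, 0.965, 0.036]
contact_force: [-0.6, -1.5, 5.4]
grip_width: 0.0186
finger_force: 30.0
```

Call:
apply_moves(
  increments=[
    [0,0,0,0,0.5,0,0],
    [0,0,0,0,1,0,0],
    [0,0,0,0,1.5,0,0],
    [0,0,0,0,2,0,0],
    [0,0,0,0,2,0,0],
  ],
)

```text
time: 5.03
tcp_pos: [0.5364, 0.0184, 0.1457]
ee_rot: [0.221, -0.139, 0.965, 0.036]
contact_force: [-0.5, -2.9, 6.7]
grip_width: 0.0186
finger_force: 30.0
```

Call:
apply_moves(
  increments=[
    [0,0,0,0,0.5,0,0],
    [0,0,0,0,1,0,0],
    [0,0,0,0,1.5,0,0],
    [0,0,0,0,2,0,0],
    [0,0,0,0,2.5,0,0],
  ],
)

```text
time: 5.45
tcp_pos: [0.5357, 0.0207, 0.1456]
ee_rot: [0.221, -0.139, 0.965, 0.036]
contact_force: [-0.8, -1.9, 6.8]
grip_width: 0.0185
finger_force: 30.0
```

```bash
python3 - <<'E'
from g import *
from cell import ctrl
o=[]
for n,b in(("side",(300,150,360,225)),("top",(285,165,345,240))):
    f=ctrl.grab_frame(n);pickle.dump(f,open(f"{n}4.pkl","wb"));o.append(cv2.resize(f["image"][b[1]:b[3],b[0]:b[2]],(400,500),interpolation=cv2.INTER_CUBIC))
cv2.imwrite("pics/p4.png",np.hstack(o))
s=ctrl.read_state();print(s["contact_force"]@d,s["ft_torque"])
E
```

```text
-2.484011029409412 [-0.20467606 -0.10213523 -0.29067888]
```

View pics/p4.png

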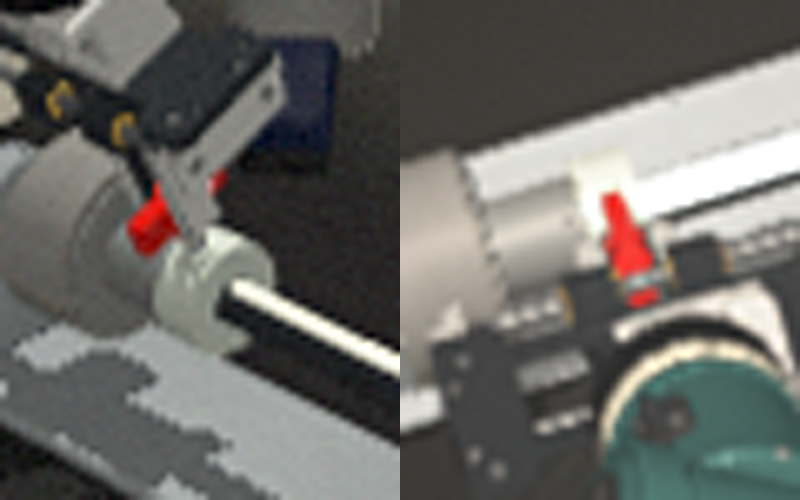

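The collar is nearly touching the nose, whose end is at top-crop x≈577. The bar lies square across the shaft. I'll push on until the force rises.

Call:
apply_moves(
  increments=[
    [0,0,0,0,0.5,0,0],
    [0,0,0,0,1,0,0],
    [0,0,0,0,1.5,0,0],
    [0,0,0,0,2,0,0],
    [0,0,0,0,2.5,0,0],
  ],
)

```text
time: 5.97
tcp_pos: [0.5355, 0.0213, 0.1457]
ee_rot: [0.221, -0.139, 0.965, 0.034]
contact_force: [1.0, -7.1, 3.8]
grip_width: 0.0184
finger_force: 30.0
```

Call:
apply_moves(
  increments=[
    [0,0,0,0,0.5,0,0],
    [0,0,0,0,1,0,0],
    [0,0,0,0,1.5,0,0],
    [0,0,0,0,1.5,0,0],
    [0,0,0,0,1.5,0,0],
  ],
)

```text
time: 6.38
tcp_pos: [0.5354, 0.0216, 0.1457]
ee_rot: [0.221, -0.138, 0.965, 0.033]
contact_force: [1.6, -9.2, 4.2]
grip_width: 0.0184
finger_force: 30.0
```

The force rises and motion stops, so the collar is home. Now I'll swing it about the shaft, keeping light pressure against the hub.

Call:
apply_moves(
  increments=[
    [0,3.6,0,-3.1,-0.5,0.2,0],
    [0,7.2,0,-6.3,-1,0.6,0],
    [0,10.8,0,-9.4,-1.5,1.2,0],
    [0,14.4,0,-12.4,-1.5,2,0],
    [0,18,0,-15.4,-1.5,2.9,0],
  ],
)

```text
time: 6.8
tcp_pos: [0.5478, 0.0249, 0.1493]
ee_rot: [0.063, -0.143, 0.988, 0.011]
contact_force: [-3.9, -7.2, 6.6]
grip_width: 0.0186
finger_force: 30.0
```

```bash
python3 - <<'E'
from g import *
from cell import ctrl
s=ctrl.read_state();F=s["contact_force"];print(s["qpos"],F@d,F@ex,F[2],s["ft_torque"],s["grip_width"])
q=s["ee_rot"];R0=Ro.from_quat([q[1],q[2],q[3],q[0]]);print("d,axis in tool",R0.inv().apply(d),R0.inv().apply(O+d*(s["tcp_pos"]@d)-s["tcp_pos"])*1000)
z=-R0.as_matrix()[:,2];print("tool lean",np.arctan2(-z@ex,z[2]));g=s["tcp_pos"]+.019*z-O;print("grasp lean",np.arctan2(-g@ex,g[2]),np.hypot(g@ex,g[2]))
E
```

```text
[-0.09075902  0.00713192  1.57130083  0.05121246  1.44576833 -1.95157008] -5.766446890412808 -5.82445226510387 6.566706988023952 [-1.26236421  0.59664075 -0.06466549] 0.018578561518914117
d,axis in tool [0.0110036  0.99993787 0.00267344] [-0.7601524  -0.12405247 49.81334786]
tool lean 0.12799175646141311
grasp lean 0.13901739159764195 0.06881764139385083
```

Call:
apply_moves(
  increments=[
    [0,3.6,0,-3.1,0,0.1,0],
    [0,7.2,0,-6.3,0,0.4,0],
    [0,10.8,0,-9.4,0,0.9,0],
    [0,14.4,0,-12.4,0,1.6,0],
    [0,18,0,-15.4,0,2.4,0],
  ],
)

```text
time: 7.22
tcp_pos: [0.5628, 0.0295, 0.1492]
ee_rot: [-0.092, -0.142, 0.985, -0.011]
contact_force: [-1.5, -6.1, 5.6]
grip_width: 0.0184
finger_force: 30.0
```

```bash
cat > see.py <<'E'
from g import *
from cell import ctrl
import sys
o=[];k=sys.argv[1]
for n,b in(("side",(300,150,360,225)),("top",(285,165,345,240))):
    f=ctrl.grab_frame(n);pickle.dump(f,open(f"{n}{k}.pkl","wb"));o.append(cv2.resize(f["image"][b[1]:b[3],b[0]:b[2]],(400,500),interpolation=cv2.INTER_CUBIC))
    im=f["image"].astype(int)
    try:print(n,"red",red(f,(b[0],b[1],b[2],b[3])))
    except Exception as e:print(n,e)
cv2.imwrite(f"pics/p{k}.png",np.hstack(o))
s=ctrl.read_state();F=s["contact_force"];print(s["qpos"],F@d,F@ex,F[2],s["ft_torque"],s["grip_width"])
q=s["ee_rot"];R0=Ro.from_quat([q[1],q[2],q[3],q[0]]);print("d,axis in tool",R0.inv().apply(d),R0.inv().apply(O+d*(s["tcp_pos"]@d)-s["tcp_pos"])*1000)
z=-R0.as_matrix()[:,2];print("tool lean",np.arctan2(-z@ex,z[2]));g=s["tcp_pos"]+.019*z-O;print("grasp lean",np.arctan2(-g@ex,g[2]),np.hypot(g@ex,g[2]),"v",s["tcp_pos"]@d)
E
python3 see.py 5
```

```text
side red (array([330.85714286, 175.85714286]), array([334.69692298, 172.90712306]), array([327.39639888, 178.5159574 ]), 49)
top red (array([315.73913043, 192.7826087 ]), array([314.35577568, 188.53555896]), array([317.78687849, 199.06941822]), 46)
[-0.01567812  0.28074713  1.27108481 -0.0509585   1.7670581  -1.88023321] -5.676437595688684 -0.26193915409111646 6.689926464613111 [-1.08667547 -0.09524132  0.21336301] 0.018496345271636804
d,axis in tool [0.00855427 0.99994224 0.00680573] [ 1.64221258 -0.34854666 49.25897682]
tool lean -0.184251313398581
grasp lean -0.20834780641416809 0.06827950012748635 v -0.13660232880528964
```

View pics/p5.png

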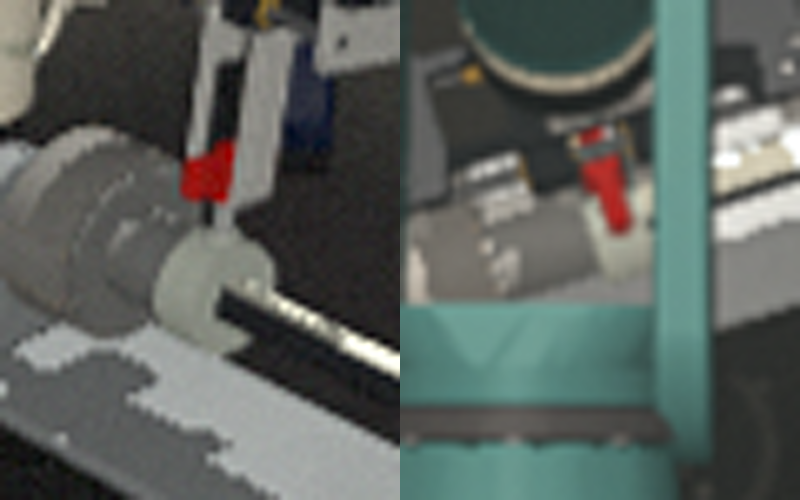

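The collar is home and the bar leans about 0.2 rad away from the robot. The grip doesn't fix where it sits along the bar, so I'll release and lift. Then I'll turn the jaws 90° and pinch the bar end to end, which centres the collar at a known angle.

Call:
apply_moves(
  increments=[
    [0,0,0,0,0,0,44],
    [0,0,0,0,0,0,44],
    [0,0,0,0,0,0,44],
    [0,0,0,0,0,-8,44],
    [0,0,0,0,0,-28,44],
  ],
)

```text
time: 7.73
tcp_pos: [0.5661, 0.0338, 0.1728]
ee_rot: [-0.093, -0.144, 0.985, -0.007]
contact_force: [0.1, -0.4, -0.6]
grip_width: 0.0434
finger_force: 0.0
```

Call:
apply_moves(
  increments=[
    [0,0,0,0,0,-18,80],
    [0,0,7,0,0,-34,80],
    [0,0,14,0,0,-34,80],
    [0,0,21,0,0,-34,80],
    [0,0,28,0,0,-34,80],
  ],
)

```text
time: 8.15
tcp_pos: [0.5744, 0.0352, 0.2102]
ee_rot: [-0.084, 0.102, 0.991, -0.03]
contact_force: [0.1, -0.2, 0.3]
grip_width: 0.074
finger_force: 0.0
```

Call:
apply_moves(
  increments=[
    [0,0,7,0,0,0,80],
    [0,0,14,0,0,0,80],
    [0,0,21,0,0,0,80],
    [0,0,28,0,0,0,80],
    [0,0,35,0,0,0,80],
  ],
)

```text
time: 8.57
tcp_pos: [0.574, 0.0352, 0.2096]
ee_rot: [-0.072, 0.395, 0.914, -0.054]
contact_force: [0.2, -0.1, 0.3]
grip_width: 0.0798
finger_force: 0.0
```

```bash
sed -i 's/p{k}.png",np.hstack(o))/p{k}.png",np.hstack(o))\nprint("to pinch")/' see.py; cat >> see.py <<'E'
p,R=pose(-.1366,-.19,0,.066);R=R*Ro.from_euler("z",90,degrees=True);print("rel pinch",rel(s,p,R))
E
python3 see.py 6
```

```text
side red (array([334.46315789, 174.84210526]), array([327.70269907, 177.11616707]), array([341.49656912, 172.4762286 ]), 95)
top red (array([317.5, 199. ]), array([317., 199.]), array([318., 199.]), 2)
to pinch
[-0.01098481  0.28347677  1.14561857 -0.04563135  1.88681116 -0.78251607] 0.1658054005810371 -0.04246144902573056 -0.3651578309913055 [-0.03782642 -0.05872661 -0.00769393] 0.08010288237311004
d,axis in tool [0.89389277 0.44814083 0.01137952] [ -0.60566795  -1.62383511 111.59352745]
tool lean -0.17951755449778445
grasp lean -0.18855398979576718 0.13060485590477697 v -0.1347214103820489
rel pinch [ 0.7 -0.5 26.6 -2.  -1.8 64.6]
```

View pics/p6.png

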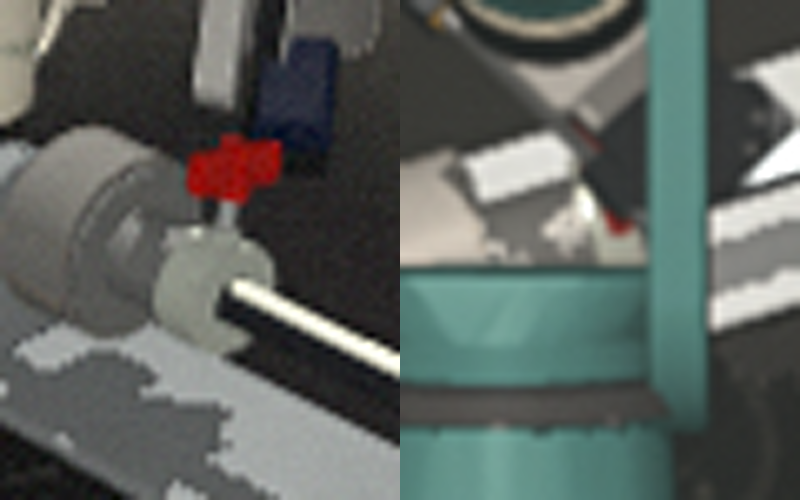

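That was my tenth picture. The collar sits against the hub, and the head is fully visible in the side view at (334,175). From here I'll check by numbers: compare the bar's measured pixels with what each collar angle would give.

```bash
python3 - <<'E'
from g import *
S=pickle.load(open("side6.pkl","rb"));S0=pickle.load(open("side0.pkl","rb"))
def show(f,v,leans,s):
  for L in leans:
    sz=-np.sin(L)*ex+np.cos(L)*Z;ep=np.cos(L)*ex+np.sin(L)*Z;b=np.cos(s)*ep-np.sin(s)*d;c=O+v*d+.066*sz
    P=proj(f,[c,c+.011*sz,c-.03*b,c+.03*b]);e=P[3]-P[2];print(L,P[0].round(1),"outer",P[1].round(1),"dir deg",np.degrees(np.arctan2(e[1],e[0])).round(1),"len",np.linalg.norm(e).round(1))
print("now",red(S,(300,150,360,225)));show(S,-.1366,(-.3,-.25,-.19,-.13,-.08),0)
print("start",red(S0,(280,160,390,250)));show(S0,-.2069,(.35,.4,.45,.5),.27)
E
```

```text
now (array([334.46315789, 174.84210526]), array([327.70269907, 177.11616707]), array([341.49656912, 172.4762286 ]), 95)
-0.3 [335.9 175.5] outer [336.6 172.3] dir deg -4.5 len 12.2
-0.25 [335.2 175.5] outer [335.8 172.4] dir deg -8.4 len 12.5
-0.19 [334.4 175.7] outer [334.8 172.6] dir deg -12.8 len 12.9
-0.13 [333.5 175.9] outer [333.8 172.8] dir deg -16.9 len 13.3
-0.08 [332.8 176.1] outer [333.  173.1] dir deg -20.2 len 13.7
start (array([341.4488189 , 187.09448819]), array([348.91093421, 181.14194898]), array([334.14138468, 192.92363808]), 127)
0.35 [342.4 187.4] outer [341.6 184.9] dir deg -31.8 len 18.4
0.4 [341.7 188. ] outer [340.8 185.7] dir deg -33.8 len 18.5
0.45 [341.  188.7] outer [340.  186.5] dir deg -35.8 len 18.7
0.5 [340.4 189.5] outer [339.2 187.4] dir deg -37.7 len 18.8
```

The side view gives a collar lean of about -0.18 to -0.19, which matches the flat's tilt. Now I'll pinch lengthwise to fix it there.

Call:
apply_moves(
  increments=[
    [0,0,6,-0.5,-0.5,0,80],
    [0,0,12,-1,-1,0,80],
    [0,0,18,-2,-2,0,80],
    [0.7,-0.5,24,-2,-2,0,80],
    [0.7,-0.5,26.6,-2,-2,0,80],
  ],
)

```text
time: 9.08
tcp_pos: [0.5742, 0.0323, 0.2096]
ee_rot: [-0.056, 0.592, 0.8, -0.076]
contact_force: [-0.2, -0.6, -1.0]
grip_width: 0.0801
finger_force: 0.0
```

```bash
python3 see.py 7
```

```text
side red (array([334.54639175, 174.77319588]), array([341.45667341, 172.25137363]), array([327.73019532, 177.26068288]), 97)
top attempt to get argmax of an empty sequence
to pinch
[-0.0079467   0.28878918  1.1400725  -0.05967543  1.89277863 -0.32238258] 0.025729675183451955 0.5024529378859867 -0.06324928405270774 [-0.01519645 -0.11212049 -0.00324472] 0.0799346481545923
d,axis in tool [ 9.99996842e-01  3.20763038e-03 -4.29804747e-05] [3.60003512e-03 6.09143336e-01 1.11513815e+02]
tool lean -0.18915484710068245
grasp lean -0.18448771391018476 0.13051524548934104 v -0.1375267602749669
rel pinch [ 0.   0.   0.2  0.9  0.7 64.5]
```

Call:
apply_moves(
  increments=[
    [0,0,0,0.5,0.5,12,80],
    [0,0,0,1,0.7,26,80],
    [0,0,0,1,0.7,40,80],
    [0,0,0,1,0.7,53,80],
    [0,0,0,1,0.7,62,80],
  ],
)

```text
time: 9.6
tcp_pos: [0.5629, 0.0297, 0.1473]
ee_rot: [-0.057, 0.591, 0.801, -0.076]
contact_force: [0.7, 0.1, -0.4]
grip_width: 0.0802
finger_force: 0.0
```

Call:
apply_moves(
  increments=[
    [0,0,0,0,0,0,50],
    [0,0,0,0,0,0,50],
    [0,0,0,0,0,0,50],
    [0,0,0,0,0,0,50],
    [0,0,0,0,0,0,50],
  ],
  squeeze=15,
)

```text
time: 10.02
tcp_pos: [0.5648, 0.0297, 0.1497]
ee_rot: [-0.055, 0.592, 0.801, -0.075]
contact_force: [1.2, 1.4, 0.7]
grip_width: 0.0601
finger_force: 15.0
```

```bash
python3 see.py 8
```

```text
side red (array([335.58441558, 174.84415584]), array([329.86791412, 177.73918421]), array([341.44397838, 171.87667641]), 77)
top attempt to get argmax of an empty sequence
to pinch
[-0.01201716  0.28010778  1.26902141 -0.05852409  1.76922702 -0.31592312] -0.23032526718142615 2.2209744197135537 1.7881326238821638 [ 0.06944229 -0.19904265 -0.02147958] 0.059898348254881585
d,axis in tool [ 1.00000143e+00 -9.30974485e-05 -1.05491757e-03] [ 0.05419848 -1.1224046  50.75311414]
tool lean -0.1860618076295557
grasp lean -0.20215147577475573 0.06976216789991149 v -0.13710387359769538
rel pinch [ 0.2  0.1 -0.   0.5 -0.9  3.8]
```

The opening is 60.0 mm with almost no residual force, so the bar is held end to end and centred. I'll give it a light push home, then twist clockwise.

Call:
apply_moves(
  increments=[
    [0,0,0,0,0,0,50],
    [0,0,0,0.5,0,0,50],
    [0,0,0,1,0,0,50],
    [0,0,0,1.5,0,0,50],
    [0,0,0,2,0,0,50],
  ],
  squeeze=40,
)

```text
time: 10.53
tcp_pos: [0.5645, 0.0304, 0.1496]
ee_rot: [-0.054, 0.592, 0.8, -0.076]
contact_force: [5.0, -3.8, 3.8]
grip_width: 0.0594
finger_force: 40.0
```

Call:
apply_moves(
  increments=[
    [0,0,4,0,0,0,50],
    [0,0,8,0,0,0,50],
    [0,0,12,0,0,0,50],
    [0,0,16,0,0,0,50],
    [0,0,20,0,0,0,50],
  ],
)

```text
time: 10.95
tcp_pos: [0.5648, 0.0302, 0.1496]
ee_rot: [-0.039, 0.724, 0.684, -0.084]
contact_force: [5.4, -3.5, 4.1]
grip_width: 0.0598
finger_force: 40.0
```

```bash
python3 see.py 9
```

```text
side red (array([334.84615385, 175.01923077]), array([327.8354707 , 175.47627928]), array([342.16572391, 174.54204495]), 104)
top attempt to get argmax of an empty sequence
to pinch
[-0.00988069  0.27916293  1.27022635 -0.06075371  1.76730559  0.03794438] -3.957240966108097 4.512388372935789 3.153239305976218 [-0.81785249 -0.82871081  0.11216972] 0.05956613179170903
d,axis in tool [ 0.93858239 -0.34503724 -0.00404581] [-0.27960475 -1.35752102 50.71887925]
tool lean -0.185155162314731
grasp lean -0.2048119426930073 0.06973261915180566 v -0.13671113180798483
rel pinch [  0.3   0.2 -20.2  -0.3  -1.1   3.7]
```

Call:
apply_moves(
  increments=[
    [0,0,5,0,0,0,50],
    [0,0,10,0,0,0,50],
    [0,0,15,0,0,0,50],
    [0,0,20,0,0,0,50],
    [0,0,25,0,0,0,50],
  ],
)

```text
time: 11.47
tcp_pos: [0.5651, 0.0298, 0.1496]
ee_rot: [-0.02, 0.855, 0.511, -0.09]
contact_force: [6.8, -3.4, 2.9]
grip_width: 0.06
finger_force: 40.0
```

Call:
apply_moves(
  increments=[
    [0,0,5,0,0,0,50],
    [0,0,10,0,0,0,50],
    [0,0,15,0,0,0,50],
    [0,0,20,0,0,0,50],
    [0,0,25,0,0,0,50],
  ],
)

```text
time: 11.88
tcp_pos: [0.5651, 0.0292, 0.1496]
ee_rot: [0.001, 0.945, 0.313, -0.092]
contact_force: [5.5, -4.2, 5.1]
grip_width: 0.0594
finger_force: 40.0
```

```bash
python3 see.py 10
```

```text
side red (array([334.27433628, 174.84955752]), array([326.27634328, 172.12187511]), array([341.56723729, 177.33677123]), 113)
top red (array([315.27272727, 190.70454545]), array([320.5242882 , 186.68498285]), array([310.35730847, 194.46682373]), 44)
to pinch
[-0.01026763  0.27920772  1.27013143 -0.06278464  1.76652107  0.91098534] -5.568440279469084 4.032696400237747 3.7866348354255632 [-1.32829275 -1.03040801  0.19936901] 0.05942142352016628
d,axis in tool [ 0.33790528 -0.94116229 -0.00612651] [-1.22004258 -0.76910384 50.73563104]
tool lean -0.18497996843035175
grasp lean -0.20517000692612755 0.06975045297931275 v -0.13768525116669061
rel pinch [  0.5   0.1 -70.3  -0.7  -1.4   3.7]
```

Call:
apply_moves(
  increments=[
    [0,0,3,0,0,0,50],
    [0,0,6,0,0,0,50],
    [0,0,8,0,0,0,50],
    [0,0,10,0,0,0,50],
    [0,0,12,0,0,0,50],
  ],
)

```text
time: 12.4
tcp_pos: [0.5649, 0.0289, 0.1496]
ee_rot: [0.011, 0.972, 0.214, -0.092]
contact_force: [5.3, -5.6, 5.0]
grip_width: 0.0597
finger_force: 40.0
```

```bash
cat > t.py <<'E'
from g import *
from cell import ctrl
s=ctrl.read_state();q=s["ee_rot"];R0=Ro.from_quat([q[1],q[2],q[3],q[0]]);x=R0.as_matrix()[:,1]
print("torque tool",R0.inv().apply(s["ft_torque"]),"F d",s["contact_force"]@d,"ex",s["contact_force"]@ex,rel(s,*pose(-.1366,-.19,0,.066)),s["grip_width"],s["qpos"][5])
E
python3 t.py
```

```text
torque tool [-1.8547435   0.01288887 -0.72452867] F d -6.945235314411329 ex 3.4428770304595626 [   0.3    0.6 -172.2   -0.7   -1.5    3.7] 0.059742287403131075 1.1193275470052175
```

Call:
apply_moves(
  increments=[
    [0,0,1,0,0,0,50],
    [0,0,2,0,0,0,50],
    [0,0,3,0,0,0,50],
    [0,0,4,0,0,0,50],
    [0,0,4,0,0,0,50],
  ],
)

```text
time: 12.82
tcp_pos: [0.5651, 0.0293, 0.1498]
ee_rot: [0.014, 0.979, 0.183, -0.091]
contact_force: [5.2, -6.2, 4.4]
grip_width: 0.0595
finger_force: 40.0
```

```bash
python3 t.py
```

```text
torque tool [-1.79990806  0.31816725 -1.51990518] F d -7.423382457637472 ex 3.20162467654508 [   0.4    0.6 -175.9   -1.1   -1.1    3.9] 0.05951923364351864 1.1849377961549736
```

The torque ramps to about 1.5 Nm and the bar is no longer following, so the screw is at its stop. I'll open gently and retreat along the screw axis.

Call:
apply_moves(
  increments=[
    [0,0,0,0,0,0,72],
    [0,0,0,0,0,0,72],
    [0,0,0,0,0,0,72],
    [0,0,0,0,0,0,72],
    [0,0,0,0,0,-5,72],
  ],
)

```text
time: 13.23
tcp_pos: [0.5626, 0.0321, 0.1517]
ee_rot: [0.01, 0.979, 0.182, -0.096]
contact_force: [-1.1, -0.3, -0.3]
grip_width: 0.0719
finger_force: 0.0
```

Call:
apply_moves(
  increments=[
    [0,0,0,0,0,-15,72],
    [0,0,0,0,0,-35,72],
    [0,0,0,0,0,-60,72],
    [0,0,0,0,0,-85,72],
    [0,0,0,0,0,-110,72],
  ],
)

```text
time: 13.65
tcp_pos: [0.5835, 0.0382, 0.2626]
ee_rot: [0.011, 0.979, 0.182, -0.094]
contact_force: [-0.4, -0.4, 0.0]
grip_width: 0.0721
finger_force: 0.0
```

```bash
python3 t.py; python3 - <<'E'
from g import *
from cell import ctrl
s=ctrl.read_state();print(s["tcp_pos"]);q=s["ee_rot"];R0=Ro.from_quat([q[1],q[2],q[3],q[0]]);print("back to +y",R0.inv().apply([-.15,.35,.03])*1000)
E
```

```text
torque tool [ 0.04941061 -0.01563708 -0.01347786] F d -0.2525001091236631 ex -0.5231657464519575 [   0.    -0.  -176.     0.2    2.2  118.5] 0.07210886085354373 1.1846214487753572
[0.58347506 0.03820586 0.26257699]
back to +y [ -19.24817242 -380.86799818  -21.65815837]
```

Call:
apply_moves(
  increments=[
    [0,0,0,-2,-36,-4,72],
    [0,0,0,-4,-74,-8,72],
    [0,0,0,-6,-112,-12,72],
    [0,0,0,-8,-150,-14,72],
    [0,0,0,-10,-188,-16,72],
  ],
)

```text
time: 14.07
tcp_pos: [0.5092, 0.2123, 0.2819]
ee_rot: [0.011, 0.979, 0.182, -0.094]
contact_force: [0.6, 0.9, 0.4]
grip_width: 0.0719
finger_force: 0.0
```

Call:
apply_moves(
  increments=[
    [0,0,0,-2,-36,-2,72],
    [0,0,0,-4,-74,-4,72],
    [0,0,0,-6,-112,-6,72],
    [0,0,0,-8,-150,-6,72],
    [0,0,0,-10,-170,-6,72],
  ],
)

```text
time: 14.48
tcp_pos: [0.4389, 0.3698, 0.2916]
ee_rot: [0.01, 0.978, 0.184, -0.094]
contact_force: [-0.4, 0.1, 0.6]
grip_width: 0.072
finger_force: 0.0
```

```bash
python3 - <<'E'
from g import *
from cell import ctrl
F=[ctrl.grab_frame(n) for n in("top","side")];pickle.dump(F,open("end.pkl","wb"))
rt=red(F[0],(270,155,385,245));rs=red(F[1],(295,150,390,250));print(rt,rs)
H,r=tri(F,[rt[0],rs[0]]);g=H-O;print(H,r,"v",H@d,"lean",np.arctan2(-g@ex,g[2]),np.hypot(g@ex,g[2]))
for i,j in((1,1),(1,2)):
    a,b=tri(F,[rt[1],rs[i]]),tri(F,[rt[2],rs[3-i]]);e=b[0]-a[0];print("bar",e,np.linalg.norm(e),a[1],b[1],"angle from shaft",np.degrees(np.arctan2(e@ex,e@d)));break
# expected pixels for tight bar
for L in(-.12,-.19,-.26):
    sz=-np.sin(L)*ex+np.cos(L)*Z;c=O-.1366*d+.066*sz;P=np.array([c,c+.011*sz])
    print(L,proj(F[0],P).round(1).tolist(),proj(F[1],P).round(1).tolist())
u=np.arange(-24,26,2.)/1000
for f,nm in zip(F,("top","side")):
  for v0,v1 in((-.28,-.18),):
    X=O+.0021*ex+u[:,None,None]*ex+np.linspace(v0,v1,80)[None,:,None]*d;p=proj(f,X).reshape(len(u),80,2).astype(np.float32)
    P=cv2.remap(f["image"],p[...,0],p[...,1],cv2.INTER_LINEAR).mean((1,2));print(nm," ".join(f"{1000*a:.0f}:{b:.0f}" for a,b in zip(u,P)))
E
```

```text
(array([315.59459459, 191.18918919]), array([323.78860889, 186.32975943]), array([307.56429905, 195.95152615]), 37) (array([334.47933884, 174.88429752]), array([326.63363414, 171.99476106]), array([342.11217032, 177.69543377]), 121)
[0.563998   0.02676757 0.1701372 ] [np.float64(0.0006609193314464772), np.float64(0.000660919331446677)] v -0.1397043303635721 lean -0.12673932774117322 0.07070429214170078
bar [ 0.02094664  0.02823018 -0.04581696] 0.05774857499243849 [np.float64(0.022209112037370894), np.float64(0.022209112037371106)] [np.float64(0.023887383461041335), np.float64(0.02388738346104136)] angle from shaft 53.617618807556504
-0.12 [[314.8, 191.9], [314.6, 190.9]] [[333.4, 176.0], [333.7, 172.9]]
-0.19 [[314.3, 190.4], [314.0, 189.2]] [[334.4, 175.7], [334.8, 172.6]]
-0.26 [[313.9, 189.0], [313.5, 187.5]] [[335.3, 175.5], [335.9, 172.4]]
top -24:217 -22:219 -20:219 -18:218 -16:198 -14:152 -12:102 -10:104 -8:179 -6:242 -4:255 -2:255 0:255 2:255 4:255 6:254 8:247 10:227 12:209 14:209 16:215 18:216 20:217 22:217 24:217
side -24:37 -22:36 -20:34 -18:32 -16:30 -14:29 -12:29 -10:29 -8:30 -6:31 -4:31 -2:32 0:37 2:55 4:92 6:140 8:183 10:215 12:233 14:235 16:225 18:200 20:158 22:107 24:66
```

```bash
python3 - <<'E'
from g import *
F=pickle.load(open("end.pkl","rb"));T0=pickle.load(open("top0.pkl","rb"))
def c(f,box,k):
    x0,y0,x1,y1=box;im=f["image"][y0:y1,x0:x1].astype(float);w=np.clip(im[...,2]-np.maximum(im[...,1],im[...,0])-k,0,None)
    wf=(w>0).astype(float);ys,xs=np.mgrid[y0:y1,x0:x1]
    return [np.round([(a*xs).sum()/a.sum(),(a*ys).sum()/a.sum(),(a>0).sum()],2) for a in(w,wf)]
for k in(30,60):
    for nm,f,b in(("top",F[0],(295,175,335,210)),("side",F[1],(318,160,352,190)),("top0",T0,(325,178,360,215))):
        print(k,nm,*c(f,b,k))
    rt=c(F[0],(295,175,335,210),k)[0][:2];rs=c(F[1],(318,160,352,190),k)[0][:2]
    H,r=tri(F,[rt,rs]);g=H-O;print(H,r,"v",H@d,"lean",np.arctan2(-g@ex,g[2]),np.hypot(g@ex,g[2]))
im=F[0]["image"];print("rows across head at col 314:",[tuple(int(x) for x in im[y,314]) for y in range(183,199)])
E
```

```text
30 top [314.71 189.61 133.  ] [314.66 189.85 133.  ]
30 side [334.66 174.57 141.  ] [334.55 174.92 141.  ]
30 top0 [341.93 196.06 112.  ] [341.88 196.21 112.  ]
[0.5676397  0.02977523 0.16920303] [np.float64(0.000537614331049655), np.float64(0.0005376143310496882)] v -0.13789603969428513 lean -0.18987746853702936 0.07046955671796579
60 top [314.69 189.52 111.  ] [314.83 189.77 111.  ]
60 side [334.73 174.43 125.  ] [334.49 174.75 125.  ]
60 top0 [341.96 196.02 106.  ] [341.83 196.08 106.  ]
[0.56787638 0.02980813 0.16964332] [np.float64(0.0004997681786260635), np.float64(0.0004997681786261534)] v -0.13793395399319236 lean -0.19197188192579445 0.07094661958705382
rows across head at col 314: [(220, 228, 229), (225, 228, 227), (225, 229, 226), (187, 195, 245), (91, 100, 255), (69, 81, 255), (82, 95, 255), (91, 104, 255), (79, 89, 255), (44, 48, 154), (41, 43, 121), (87, 96, 142), (142, 156, 167), (165, 181, 179), (168, 185, 184), (170, 186, 186)]
```

The full-head mask gives a lean of -0.19, matching the flat. One last check: has the collar body moved since it was home (side frame 6), and are the surroundings unchanged?

```bash
python3 - <<'E'
from g import *
F=pickle.load(open("end.pkl","rb"));A=pickle.load(open("side6.pkl","rb"))["image"];B=F[1]["image"];S0=pickle.load(open("side0.pkl","rb"))["image"]
g=lambda i,b:np.float32(cv2.cvtColor(i,cv2.COLOR_BGR2GRAY))[b[1]:b[3],b[0]:b[2]]
b=(320,186,344,206)
print("collar shift px",cv2.phaseCorrelate(g(A,b),g(B,b)),np.abs(g(A,b)-g(B,b)).mean())
X=proj(F[1],[O-.1366*d,O-.1316*d]);print("px per 5mm",X[1]-X[0])
for n,b in(("mug,calc",(225,135,310,190)),("notes",(370,275,420,315)),("glue",(435,255,470,300)),("shaft near end",(360,195,385,230))):print(n,np.abs(g(S0,b)-g(B,b)).mean())
E
```

```text
collar shift px ((0.29405368942645715, -0.2374481689525858), 0.7809077511231105) 9.4375
px per 5mm [-1.0534335  -0.52131872]
mug,calc 4.215401
notes 3.8075
glue 3.9530158
shaft near end 3.816
```

```bash
python3 - <<'E'
from g import *
F=pickle.load(open("end.pkl","rb"))
v=np.arange(-.165,-.10,.001)
for a0,a1 in((1.0,1.35),(1.4,1.9)):
  al=np.linspace(a0,a1,12)
  for n in("0","3","4","5","6","8","10","end"):
    f=F[1] if n=="end" else pickle.load(open(f"side{n}.pkl","rb"))
    X=O+v[:,None,None]*d+.030*(-np.sin(al)[None,:,None]*ex+np.cos(al)[None,:,None]*Z)
    p=proj(f,X).reshape(len(v),12,2).astype(np.float32);P=cv2.remap(f["image"],p[...,0],p[...,1],cv2.INTER_CUBIC).mean((1,2))
    print(a0,n," ".join(f"{x:.0f}" for x in P[::3]))
E
```

```text
1.0 0 31 31 35 47 57 54 49 52 60 74 83 82 86 89 86 86 86 85 84 83 83 84
1.0 3 139 140 141 139 139 143 144 126 83 74 87 87 92 92 89 90 91 89 88 89 89 88
1.0 4 89 121 140 134 134 136 138 139 137 137 139 142 143 139 117 90 85 90 90 87 85 87
1.0 5 89 121 140 133 131 136 139 140 139 138 138 138 141 140 118 89 83 88 88 87 86 86
1.0 6 90 120 139 132 133 134 136 137 137 137 138 139 139 138 117 88 83 86 87 87 86 85
1.0 8 92 122 140 135 133 134 137 138 138 138 138 139 141 140 118 89 84 88 88 86 85 86
1.0 10 88 120 140 132 132 134 137 140 139 138 139 140 141 139 116 89 84 86 88 87 87 86
1.0 end 85 117 136 130 129 132 139 140 136 136 136 138 145 145 118 87 83 87 84 83 86 86
1.4 0 47 48 46 47 51 58 62 66 68 68 69 67 65 68 75 77 75 75 74 74 75 73
1.4 3 121 122 123 123 122 125 118 100 78 65 70 72 71 71 77 82 80 79 80 79 78 77
1.4 4 135 133 132 132 129 125 123 123 123 123 121 124 122 111 93 78 76 78 79 80 78 77
1.4 5 135 132 133 132 129 126 124 122 123 123 122 125 123 113 94 78 77 80 80 78 76 77
1.4 6 133 131 132 131 128 125 121 119 120 121 121 124 122 113 94 76 75 78 78 77 77 77
1.4 8 135 133 134 132 127 124 123 122 124 124 122 124 122 112 93 77 76 79 78 77 77 77
1.4 10 134 132 133 133 129 126 123 122 121 121 121 124 122 113 94 77 77 80 78 77 77 77
1.4 end 130 127 130 130 126 121 119 118 118 119 119 120 118 110 91 75 76 79 77 76 76 74
```

The collar's edges have stayed within a fraction of a millimetre of home from first contact to the end, so I'm handing the job in.

```bash
python3 -c "
from cell import ctrl
print(ctrl.close_job())"
```

```text
the job is handed in; nothing more can be done
None
```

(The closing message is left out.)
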